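Set the mould ring around the medallion

TASK

The aluminium mould ring is needed for the next casting. First clear the rammer off the copper medallion on the moulding plate and stand it upright in the light-blue tray; then lift the aluminium ring up and off its slanting peg and set it flat on the moulding plate, around the medallion. Set both down without dropping them, and leave the other two rings hanging and everything else where it is.

Things in the scene. Friction and masses are not known exactly. Their poses are not given: they have to be found in the camera images.
- alu_ring: The silvery aluminium mould ring to be moved: a ring (short open tube): outer diameter 60 mm, bore 48 mm, 30 mm high, 90 g. Origin: centre of its lower face; z along its axis to the upper face. At the start it hangs on a rack peg through its bore, lower face on the sloping board, axis leaning 32 degrees from vertical (along the rack's face normal).
- black_ring: Bystander: a black ring (short open tube): outer diameter 60 mm, bore 48 mm, 30 mm high, 90 g. Origin: centre of its lower face; z along its axis to the upper face. At the start it hangs on a rack peg through its bore, lower face on the sloping board, axis leaning 32 degrees from vertical (along the rack's face normal).
- red_ring: Bystander: a red-painted ring (short open tube): outer diameter 60 mm, bore 48 mm, 30 mm high, 90 g. Origin: centre of its lower face; z along its axis to the upper face. At the start it hangs on a rack peg through its bore, lower face on the sloping board, axis leaning 32 degrees from vertical (along the rack's face normal).
- rack: Fixed rack on yellow supports: plywood board 150 mm (along the slope) x 350 mm x 12 mm, sloping 32 degrees, facing up and towards the robot (rack's -x); edges 45 and 125 mm above the table. Origin: on the table, 85 mm below the middle of the board's face; y along its width, z up. In the rack's frame the face normal is (-0.530, 0, 0.848), up-slope is (0.848, 0, 0.530).
- peg_mid (a point): Foot of the middle one of three dark steel pegs on the rack (on the board's face, 15.5 mm up-slope of its middle line). All pegs: diameter 16 mm, 45 mm long, square to the face; the others 110 mm to either side along the rack's y. A hanging ring is centred 15.5 mm down-slope of its peg.
- plate: Fixed round dark steel moulding plate, diameter 130 mm, 12 mm thick, lying on the table. Origin: centre of its underside, z up. In the middle of its top, a fixed copper medallion, diameter 34 mm at its foot and 28 mm at its flat top, standing 6 mm proud (top at z = 18 mm). A ring lying flat on the plate around it has its origin at z = 12 mm.
- rammer: Rammer (hand tamper), about 0.4 kg, 72 mm high: a steel foot of diameter 56 mm, 18 mm high (too wide for the ring's bore), a neck of diameter 18 mm up to 40 mm, and a wooden knob of diameter 28 mm from 46 to 66 mm, narrowing to 20 mm at the top. Origin: centre of its underside, z up. At the start it stands upright on the medallion.
- tray: Fixed light-blue open square tray, 140 by 140 mm, 28 mm high, walls and floor 5 mm thick. Origin: centre of its underside, z up; the inner floor is at z = 5 mm.
- mallet: Bystander: small hammer lying on the table, origin near its middle.
- dish: Bystander: white porcelain dish, diameter 80 mm, 22 mm high; origin: centre of its underside.
- clay_jar: Bystander: terracotta-coloured jar with a white cap, diameter 80 mm, 90 mm high; origin: centre of its underside.
- sand_block: Bystander: black sanding block 90 x 50 x 28 mm; origin: centre of its underside.
- marker: Bystander: yellow marker, 130 mm long, diameter 14 mm, lying on the table; origin at its middle, on the underside.

How it is judged (in metres and radians):
On the way, in this order (a step that is already met when the one before it is completed fails the run):
1. the rammer stands upright in the tray, let go, while the aluminium ring still hangs on the rack (x of rammer in the frame of tray between -0.045 and 0.045 m and y of rammer in the frame of tray between -0.045 and 0.045 m and z of rammer in the frame of tray between 0 and 0.012 m and angle between rammer's own z axis and vertical below 0.15 rad and contact force between the fingers and rammer below 0.1 N and distance of alu_ring from where it was at the start of the episode below 0.03 m), for 0.2 s.
2. the aluminium ring lies flat on the plate around the medallion (horizontal distance between alu_ring and plate below 0.01 m and z of alu_ring in the frame of plate between 0.009 and 0.015 m and angle between alu_ring's own z axis and vertical below 0.08 rad), for 0.2 s.
At the end, for the whole second after the job is handed in: The rammer stands upright (within 0.15 rad) at rest on the floor of the tray; the aluminium ring lies flat (within 0.08 rad) and at rest on the top of the plate (within 3 mm in height) around the medallion, its centre within 10 mm of the plate's; both are let go (all of step 2 and x of rammer in the frame of tray between -0.045 and 0.045 m and y of rammer in the frame of tray between -0.045 and 0.045 m and z of rammer in the frame of tray between 0 and 0.012 m and angle between rammer's own z axis and vertical below 0.15 rad and linear speed of each of rammer, alu_ring below 0.02 m/s and angular speed of each of rammer, alu_ring below 0.3 rad/s); the robot touches nothing.
It fails at once if another ring taken or knocked from its place (moved over 25 mm) (distance of any of black_ring, red_ring from where it was at the start of the episode above 0.025 m).
It fails at once if a bystander on the table moved over 40 mm (distance of any of mallet, dish, clay_jar, sand_block, marker from where it was at the start of the episode above 0.04 m).
It fails at once if the ring or the rammer dropped (moving faster than 0.6 m/s, untouched by the fingers) ((linear speed of alu_ring above 0.6 m/s and contact force between the fingers and alu_ring below 0.05 N) or (linear speed of rammer above 0.6 m/s and contact force between the fingers and rammer below 0.05 N)).
It fails at once if the rammer tipped over (beyond 0.9 rad) (angle between rammer's own z axis and vertical above 0.9 rad).
It also fails if it takes over 51 s, if anything falls off the work surface, if the arm or the gripper's body presses on something with over 40 N, if the wrist force passes 120 N, or if a joint passes its speed limit or range.

ROBOT

A 6-joint arm with a two-finger parallel gripper is mounted at the origin on the work surface. World frame = base frame: x ahead of the robot, y to its left, z up, the work surface at z = 0. Lengths are in m, angles in degrees, forces in N, time in s.
With the tool pointing down it reaches from about 0.25 to 0.725 m from the base axis. Payload 9.7 kg.
Tool frame: the origin (TCP) lies at the very end of the fingers, on their centre line; the grasp point (between the pads) lies 19 mm behind it; z points along the fingers, y is the line along which they close (so a half turn about z gives the same grasp; the last joint's range is limited). The gripper opens to 85 mm and grips with 20 to 120 N. Pads are 22 mm wide; open, the fingers measure 114 mm over their backs; the gripper's body (76 mm by 85 mm) begins 54 mm behind the grasp point. The pads swing forward as they close: fully open they stand 13 mm farther back than shut.
Start: joints at [69.901, 4.979, 10.078, 95.1, 0, 90], TCP at [0.189, 0.517, 0.231] pointing down, gripper open.
Joint ranges: [-179.16, 179.16], [-48.56, 103.87], [-65.8, 70.77], [-126.05, 130.52], [-82.76, 87.17], [-180, 180]. Speed limits (degrees/s): [127.2, 127.2, 147.25, 180, 180, 180].

INTERFACE

Orientations are given as a 3x3 rotation matrix whose columns are the frame's x, y, z axes.
In Python, from bench import r, capture, finish_job gives the robot as it stands. The module is installed in compiled form; this text tells all that it offers.
- The arm moves only by the tool servo_tool, never from a script. Its argument "steps" is a list of rows, each a list of 7 numbers: the turn, a rotation vector about the tool's x, y, z scaled (see below), then the shift along the tool's x, y, z scaled (see below), then the closure, from 0 (fully open) to 1 (shut). In form: [[ax, ay, az, tx, ty, tz, gripper], ...]. A call has exactly 10 rows; each row shifts and turns the commanded pose from where the row before left it, along the tool's axes as they then stand; what a row does not reach is not made up. The controller multiplies each number of a shift by 40 mm and each number of a turn by 8 degrees. A row lasts 1/10 s, in which the tool goes at most 50 mm and 8.59 degrees, less where a joint would pass 70% of its speed; a pose out of reach is approached as far as the arm can. A call with a number of a shift or a turn outside -1 to 1 is refused whole. A call with a gripper value outside its range is refused whole. The fingers move at their own pace and stop on an object; "squeeze" is the grip in N (left out, the last holds). Time passes only in rows, so rows that do not move let the fingers close, or fill a call up. It gives the time, the measured TCP pose, the force, the opening and the grip force at its end, in the units of the state.
- r.get_obs(): the state, without advancing time (a new reading comes with each control period).
- capture(name): name is "side" or "top" or "wrist"; returns a dict with "pixels" (420x560x3 uint8, blue, green, red), "camera_matrix" (3x3 intrinsics, pixels), "world_from_camera" (4x4, takes a point from camera to world coordinates); the wrist camera has in their place "T_tool_cam" (4x4, takes a point from camera to tool coordinates, whose origin is the TCP and whose axes are the flange's). Camera axes: x right, y down, z forward; pixel columns grow to the right and rows downward; lengths in m; the calibration is good to about 2 mm. A picture is of the moment at which its call begins: read the wrist's pose just before it. There is no depth.
- finish_job(): hands the job in; it is judged then, once.
The state is a dict: "t": time; "q": joint angles; "qd": joint speeds; "tau": joint torques, N m; "position": TCP position; "orientation": TCP orientation; "wrist_force": force on the tool from outside, world axes, zero at the start; "wrist_torque": the same for the moment, N m; "opening": finger opening in m; "grip_force": force on a finger pad.
Only numpy, scipy, OpenCV 4.12 (cv2) and the standard library are available. Lean on these libraries where they do the work, as an engineer would, in place of code of your own. Each camera call takes 0.05 s, during which the arm holds its last target. There are 200 camera calls.

## Working session

There is one attempt and no reset: what is moved stays moved. The work goes in short steps, Python scripts to look and compute and a tool call to move; the robot and the scene stay as the last step left them, time stands still between calls to the robot, and variables do not carry over. Pictures are saved under pics/ and viewed, at most 13 in all, crops included, and the job is handed in when it is done.

Besides the shell and the picture viewer there is one more tool, called after ">>>" as name(argument=value, ...) on one line, values as JSON. servo_tool: Moves the arm, as the interface text tells. Its arguments: {"type":"object","properties":{"steps":{"type":"array"},"squeeze":{"type":"number"}},"required":["steps"]}

```bash
mkdir -p pics; ls; python3 - <<'E'
from bench import r,capture
import cv2,numpy as np
o=r.get_obs();print(o['t'],o['position'],np.round(o['orientation'],3).tolist(),o['opening'])
for n in('top','side'):
    c=capture(n);cv2.imwrite(f'pics/{n}0.png',c['pixels']);np.savez(f'{n}.npz',**{k:v for k,v in c.items()});print(n,np.round(c['camera_matrix'],1).tolist(),np.round(c['world_from_camera'],3).tolist())
E
```

```text
pics
0.0 [0.18892287 0.51630181 0.23058338] [[-0.939, 0.344, -0.0], [0.344, 0.939, -0.001], [0.0, -0.001, -1.0]] 0.08549090307845991
top [[443.0, 0.0, 280.1], [0.0, 443.0, 206.8], [0.0, 0.0, 1.0]] [[0.025, -0.992, 0.123, 0.419], [-1.0, -0.023, 0.011, -0.029], [-0.008, -0.123, -0.992, 1.05], [0.0, 0.0, 0.0, 1.0]]
side [[405.1, 0.0, 280.4], [0.0, 405.1, 211.1], [0.0, 0.0, 1.0]] [[0.726, -0.393, 0.564, -0.083], [-0.687, -0.43, 0.585, -0.662], [0.013, -0.813, -0.583, 0.735], [0.0, 0.0, 0.0, 1.0]]
```

View pics/top0.png

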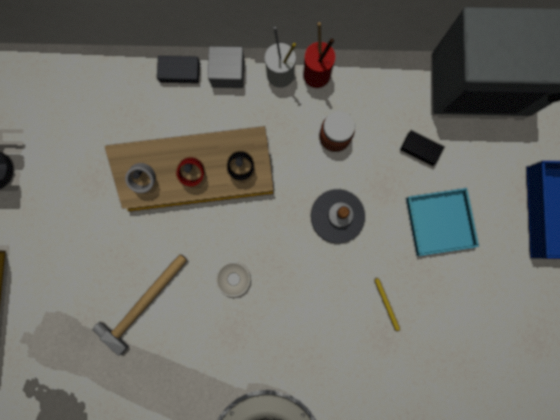

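View pics/side0.png

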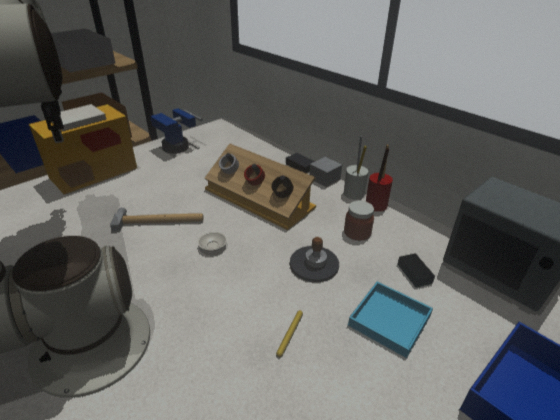

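The top view shows the alu ring at about (141,178), red at (190,172), black at (240,165), the plate at (338,216) with the rammer knob at (344,212), and the tray at (442,223). The side view agrees, with no obstructions.

```bash
cat > h.py <<'E'
import numpy as np,cv2
def ray(c,uv,z):
    K=c['camera_matrix'];T=c['world_from_camera'];d=T[:3,:3]@np.linalg.solve(K,[uv[0],uv[1],1]);o=T[:3,3]
    return o+d*(z-o[2])/d[2]
def proj(c,p):
    T=np.linalg.inv(c['world_from_camera']);q=c['camera_matrix']@(T[:3,:3]@np.asarray(p)+T[:3,3]);return q[:2]/q[2]
def blob(m,seed):
    cs,_=cv2.findContours(m.astype(np.uint8),cv2.RETR_EXTERNAL,cv2.CHAIN_APPROX_NONE)
    return max((x for x in cs if len(x)>5),key=lambda x:(cv2.pointPolygonTest(x,seed,True)>=-3)*cv2.contourArea(x))
E
python3 - <<'E'
from h import *
for n,sp,st,sr,sk in(('top',(338,216),(442,223),(190,195),(344,212)),('side',(315,263),(390,318),(255,190),(317,243))):
    c=np.load(n+'.npz');im=c['pixels'];hsv=cv2.cvtColor(im,cv2.COLOR_BGR2HSV);H,S,V=[hsv[...,i].astype(int) for i in range(3)]
    print(n,'hsv plate/board/tray/knob',[hsv[y,x].tolist() for x,y in ((sp[0]-20,sp[1]),(sp[0]+18,sp[1]+3),sr,st,sk)])
    t=blob((H>85)&(H<110)&(S>110),st);R=cv2.minAreaRect(t);ap=cv2.approxPolyDP(cv2.convexHull(t),8,True)[:,0]
    P=np.array([ray(c,p,.028 )for p in ap]);print('tray',ap.tolist(),P.round(3).tolist(),P.mean(0).round(4))
    m=blob((V<105)&(S<80),sp);hu=cv2.convexHull(m);e=cv2.fitEllipse(m);print('plate',e,ray(c,e[0],.012).round(4),cv2.contourArea(m))
    k=blob((S>95)&((H<18)|(H>170))&(cv2.circle(np.zeros(S.shape,np.uint8),sk,14,1,-1)>0),sk);u=cv2.boundingRect(k);print('knob',u,ray(c,(u[0]+u[2]/2,u[1]+u[3]/2),.074).round(4))
    b=(H>8)&(H<26)&(S>60)&(V>60);b=cv2.morphologyEx(b.astype(np.uint8),cv2.MORPH_CLOSE,np.ones((25,25)));b=blob(b,sr);ap=cv2.approxPolyDP(cv2.convexHull(b),5,True)[:,0];print('board',ap.tolist())
im=cv2.resize(np.load('top.npz')['pixels'][110:225,90:300],None,fx=3.6,fy=3.6,interpolation=cv2.INTER_CUBIC);cv2.imwrite('pics/rk.png',im)
E
```

```text
top hsv plate/board/tray/knob [[120, 13, 59], [105, 18, 57], [18, 110, 109], [96, 141, 139], [13, 166, 89]]
tray [[465, 189], [477, 245], [418, 254], [407, 199]] [[0.598, -0.447, 0.028], [0.468, -0.47, 0.028], [0.444, -0.335, 0.028], [0.571, -0.312, 0.028]] [ 0.5203 -0.391   0.028 ]
plate ((337.3735046386719, 216.22816467285156), (54.088470458984375, 54.95803451538086), 168.8533172607422) [ 0.5285 -0.1523  0.012 ] 2333.0
knob (338, 207, 11, 12) [ 0.5295 -0.1584  0.074 ]
board [[264, 127], [272, 194], [122, 207], [105, 146]]
side hsv plate/board/tray/knob [[120, 8, 63], [135, 9, 57], [18, 100, 82], [98, 137, 155], [16, 93, 63]]
tray [[376, 283], [431, 309], [409, 349], [350, 317]] [[0.567, -0.323, 0.028], [0.592, -0.455, 0.028], [0.463, -0.479, 0.028], [0.44, -0.345, 0.028]] [ 0.5154 -0.4005  0.028 ]
plate ((313.90533447265625, 263.03912353515625), (38.863792419433594, 48.35018539428711), 93.14170837402344) [ 0.5217 -0.1623  0.012 ] 1427.5
knob (314, 238, 7, 6) [ 0.5368 -0.1557  0.074 ]
board [[229, 144], [314, 177], [309, 229], [286, 229], [206, 200], [205, 177]]
```

View pics/rk.png

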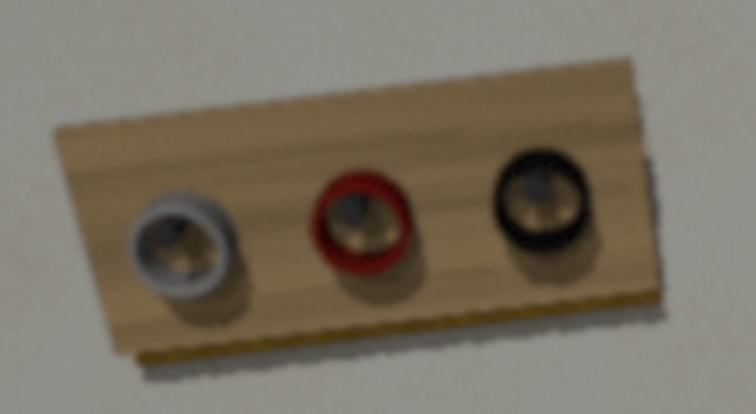

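```bash
python3 - <<'E'
from h import *
c=np.load('top.npz')
a,b=ray(c,(105.3,146.1),.125),ray(c,(265,126.7),.125);d,e=ray(c,(121.4,208),.045),ray(c,(273.3,191.1),.045)
print('corners',a,b,d,e,np.linalg.norm(a-b),np.linalg.norm(d-e),np.linalg.norm(a-d),'mid',(a+b+d+e)/4)
for u,v in((140.5,177.8),(190.3,171.7),(240.3,165.8)):print(ray(c,(u,v),.1104))
E
python3 - <<'E'
from bench import capture
import numpy as np
c=capture('wrist');print(c['camera_matrix'].round(1).tolist(),c['T_tool_cam'].round(3).tolist())
E
```

```text
corners [0.65609426 0.35998089 0.125     ] [0.70658195 0.01838163 0.125     ] [0.53225442 0.34593352 0.045     ] [ 0.57954541 -0.0009981   0.045     ] 0.3453100930339247 0.35013995391953695 0.14810008091713084 mid [0.61861901 0.18082449 0.085     ]
[0.5914729  0.28472151 0.1104    ]
[0.60733976 0.17769058 0.1104    ]
[0.62280139 0.07003835 0.1104    ]
[[339.3, 0.0, 286.0], [0.0, 339.3, 212.4], [0.0, 0.0, 1.0]] [[0.001, -0.965, -0.263, 0.068], [1.0, 0.001, -0.001, -0.0], [0.001, -0.263, 0.965, -0.144], [0.0, 0.0, 0.0, 1.0]]
```

>>> servo_tool(steps=[[0,0,0,-0.686,-0.642,0,0],[0,0,0,-0.686,-0.642,0,0],[0,0,0,-0.686,-0.642,0,0],[0,0,0,-0.686,-0.642,0,0],[0,0,0,-0.686,-0.642,0,0],[0,0,0,-0.686,-0.642,0,0],[0,0,0,-0.686,-0.642,0,0],[0,0,0,-0.686,-0.642,0,0],[0,0,0,-0.686,-0.642,0,0],[0,0,0,-0.686,-0.642,0,0]])

```text
t: 1.15
position: [0.3588, 0.1796, 0.2313]
orientation: [[-0.939, 0.344, 0.0], [0.344, 0.939, 0.0], [-0.0, 0.0, -1.0]]
wrist_force: [1.7, -0.3, -0.5]
opening: 0.0855
grip_force: 0.0
```

>>> servo_tool(steps=[[0,0,0,-0.686,-0.642,0,0],[0,0,0,-0.686,-0.642,0,0],[0,0,0,-0.686,-0.642,0,0],[0,0,0,-0.686,-0.642,0,0],[0,0,0,-0.686,-0.642,0,0],[0,0,0,-0.686,-0.642,0,0],[0,0,0,-0.686,-0.642,0,0],[0,0,0,-0.686,-0.642,0,0],[0,0,0,-0.686,-0.642,0,0],[0,0,0,-0.686,-0.642,0,0]])

```text
t: 2.15
position: [0.5283, -0.156, 0.231]
orientation: [[-0.939, 0.344, -0.0], [0.344, 0.939, 0.0], [0.0, 0.0, -1.0]]
wrist_force: [0.3, 0.7, 0.8]
opening: 0.0856
grip_force: 0.0
```

```bash
cat >> h.py <<'E'
def wrist(name):
    from bench import r,capture
    o=r.get_obs();c=capture('wrist');T=np.eye(4);T[:3,:3]=o['orientation'];T[:3,3]=o['position']
    d=dict(pixels=c['pixels'],camera_matrix=c['camera_matrix'],world_from_camera=T@c['T_tool_cam'],p=o['position'],q=o['q']);np.savez(name+'.npz',**d);cv2.imwrite(f'pics/{name}.png',c['pixels']);return d
E
python3 - <<'E'
from h import *
c=wrist('w1');print(c['p'],c['q'])
print(proj(c,[.528,-.156,.012]),proj(c,[.528,-.156,.074]))
E
```

```text
[ 0.52826468 -0.15597254  0.23098065] [-1.64519274e+01  5.10516629e+00  1.01796952e+01  9.50940503e+01
  4.74125468e-03  3.65981504e+00]
[286.4828707  184.53149195] [286.49341298 197.03590324]
```

View pics/w1.png

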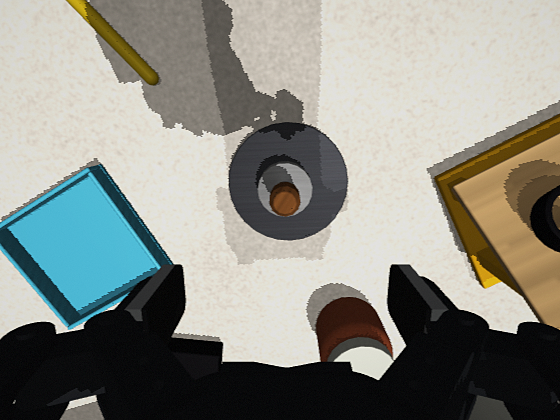

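The wrist view shows the plate centred at about (288,181), the knob at (285,199), and tray and jar clear of the fingers.

```bash
python3 - <<'E'
from h import *
c=np.load('w1.npz');hsv=cv2.cvtColor(c['pixels'],cv2.COLOR_BGR2HSV);H,S,V=[hsv[...,i].astype(int) for i in range(3)]
m=(V<105)&(cv2.circle(np.zeros(S.shape,np.uint8),(288,181),68,1,-1)>0)
b=blob(m,(245,181));h=cv2.convexHull(b);x,y,w,hh=cv2.boundingRect(b);print('plate',(x,y,w,hh),[hsv[181,245].tolist(),hsv[250,240].tolist()])
e=cv2.fitEllipse(h);print(e,ray(c,e[0],.012),ray(c,(x+w/2,y+hh/2),.012))
k=blob((S>110)&((H<20)|(H>170))&(cv2.circle(np.zeros(S.shape,np.uint8),(285,199),22,1,-1)>0),(285,199));u=cv2.minEnclosingCircle(k);print('knob',u,ray(c,u[0],.08),cv2.boundingRect(k))
t=blob((H>85)&(H<110)&(S>100),(85,245));ap=cv2.approxPolyDP(cv2.convexHull(t),7,True)[:,0];print(ap.tolist())
P=np.array([ray(c,p,.028) for p in ap]);print(P.round(3).tolist(),P.mean(0))
E
```

```text
plate (228, 113, 120, 127) [[128, 15, 66], [21, 22, 199]]
((286.7304992675781, 177.16160583496094), (118.09921264648438, 127.35826873779297), 164.69239807128906) [ 0.52053496 -0.15299019  0.012     ] [ 0.52032969 -0.15146074  0.012     ]
knob ((284.0, 198.7794189453125), 17.249704360961914) [ 0.52746996 -0.15816986  0.08      ] (270, 182, 30, 35)
[[100, 164], [172, 264], [68, 329], [1, 250], [0, 222]]
[[0.44, -0.326, 0.028], [0.565, -0.304, 0.028], [0.598, -0.453, 0.028], [0.486, -0.473, 0.028], [0.458, -0.456, 0.028]] [ 0.50968065 -0.40260944  0.028     ]
```

>>> servo_tool(steps=[[0,0,0,0,-0.055,0.65,0],[0,0,0,0,0,0.75,0],[0,0,0,0,0,0.75,0],[0,0,0,0,0,0.75,0],[0,0,0,0,0,0.6,0],[0,0,0,0,0,0.5,0],[0,0,0,0,0,0.4,0],[0,0,0,0,0,0,0],[0,0,0,0,0,0,1],[0,0,0,0,0,0,1]], squeeze=50)

```text
t: 3.2
position: [0.5277, -0.1566, 0.0564]
orientation: [[-0.939, 0.344, 0.001], [0.344, 0.939, -0.0], [-0.001, 0.0, -1.0]]
wrist_force: [-0.1, -0.6, 0.8]
opening: 0.059
grip_force: 0.0
```

>>> servo_tool(steps=[[0,0,0,0,0,0,1],[0,0,0,0,0,0,1],[0,0,0,0,0,0,1],[0,0,0,0,0,0,1],[0,0,0,0,0,0,1],[0,0,0,0,0,0,1],[0,0,0,0,0,0,1],[0,0,0,0,0,-0.1,1],[0,0,0,0,0,-0.2,1],[0,0,0,0,0,-0.2,1]])

```text
t: 4.2
position: [0.5268, -0.1563, 0.0754]
orientation: [[-0.939, 0.344, -0.001], [0.344, 0.939, 0.0], [0.001, 0.0, -1.0]]
wrist_force: [-0.4, 0.0, -4.4]
opening: 0.0263
grip_force: 49.4
```

>>> servo_tool(steps=[[0,0,0,0,0,-0.4,1],[0,0,0,-0.08,-0.21,-0.5,1],[0,0,0,-0.16,-0.5,-0.2,1],[0,0,0,-0.22,-0.7,0,1],[0,0,0,-0.26,-0.8,0,1],[0,0,0,-0.26,-0.8,0,1],[0,0,0,-0.26,-0.8,0,1],[0,0,0,-0.26,-0.8,0,1],[0,0,0,-0.2,-0.6,0,1],[0,0,0,-0.14,-0.4,0,1]])

```text
t: 5.2
position: [0.5187, -0.3944, 0.1193]
orientation: [[-0.939, 0.345, -0.0], [0.345, 0.939, 0.0], [0.0, -0.0, -1.0]]
wrist_force: [0.4, 0.8, -3.8]
opening: 0.0262
grip_force: 49.7
```

```bash
python3 - <<'E'
from h import *
c=wrist('w2');print(c['p'],c['q'].round(1))
E
```

```text
[ 0.51868668 -0.39437258  0.11929027] [-37.2  18.3  13.2  84.9  -0.  -17.1]
```

View pics/w2.png

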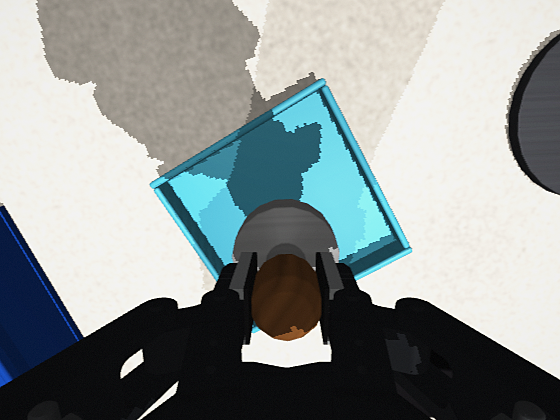

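The rammer hangs straight in the fingers; the tray rim corners are at (152,184), (325,82), (410,250), (255,330).

```bash
python3 - <<'E'
from h import *
c=np.load('w2.npz');P=np.array([ray(c,p,.028) for p in((152,184),(325,82),(410,250),(255,330))]);print(P.round(3),P.mean(0))
E
```

```text
[[ 0.463 -0.475  0.028]
 [ 0.441 -0.34   0.028]
 [ 0.574 -0.317  0.028]
 [ 0.597 -0.45   0.028]] [ 0.51892822 -0.39541646  0.028     ]
```

>>> servo_tool(steps=[[0,0,0,0,0,0.3,1],[0,0,0,0,0,0.4,1],[0,0,0,0,0,0.4,1],[0,0,0,0,0,0.3,1],[0,0,0,0,0,0.2,1],[0,0,0,0,0,0.1,1],[0,0,0,0,0,0.06,1],[0,0,0,0,0,0.05,1],[0,0,0,0,0,0,1],[0,0,0,0,0,0,1]])

```text
t: 6.25
position: [0.5193, -0.3927, 0.0473]
orientation: [[-0.939, 0.344, 0.001], [0.344, 0.939, -0.0], [-0.001, -0.0, -1.0]]
wrist_force: [0.5, 0.9, -4.3]
opening: 0.0261
grip_force: 49.8
```

>>> servo_tool(steps=[[0,0,0,0,0,0.03,1],[0,0,0,0,0,0.03,1],[0,0,0,0,0,0.03,1],[0,0,0,0,0,0,1],[0,0,0,0,0,0,1],[0,0,0,0,0,0,1],[0,0,0,0,0,0,1],[0,0,0,0,0,0,1],[0,0,0,0,0,0,1],[0,0,0,0,0,0,1]])

```text
t: 7.25
position: [0.5192, -0.3926, 0.0434]
orientation: [[-0.939, 0.344, 0.0], [0.344, 0.939, -0.0], [-0.0, -0.0, -1.0]]
wrist_force: [-1.1, -1.5, -1.3]
opening: 0.0265
grip_force: 50.0
```

Touching down; release and back off.

>>> servo_tool(steps=[[0,0,0,0,0,0.015,1],[0,0,0,0,0,0,0],[0,0,0,0,0,0,0],[0,0,0,0,0,0,0],[0,0,0,0,0,0,0],[0,0,0,0,0,0,0],[0,0,0,0,0,0,0],[0,0,0,0,0,-0.3,0],[0,0,0,0,0,-0.8,0],[0,0,0,0,0,-1,0]])

```text
t: 8.25
position: [0.5184, -0.3919, 0.1269]
orientation: [[-0.939, 0.344, -0.002], [0.344, 0.939, 0.002], [0.003, 0.001, -1.0]]
wrist_force: [-0.2, -1.2, 0.6]
opening: 0.0855
grip_force: 0.0
```

>>> servo_tool(steps=[[0,0,0,0,0,-1,0],[0,0,0,0,0,-0.8,0],[0,0,0,0,0,-0.5,0],[0,0,0,0,0,0,0],[0,0,0,0,0,0,0],[0,0,0,0,0,0,0],[0,0,0,0,0,0,0],[0,0,0,0,0,0,0],[0,0,0,0,0,0,0],[0,0,0,0,0,0,0]])

```text
t: 9.25
position: [0.5191, -0.3925, 0.2184]
orientation: [[-0.939, 0.344, -0.0], [0.344, 0.939, 0.0], [0.0, 0.0, -1.0]]
wrist_force: [-0.5, 0.8, 0.4]
opening: 0.0851
grip_force: 0.0
```

```bash
python3 - <<'E'
from h import *
c=wrist('w3');print(c['p'])
E
```

```text
[ 0.51906348 -0.39245961  0.21844875]
```

View pics/w3.png

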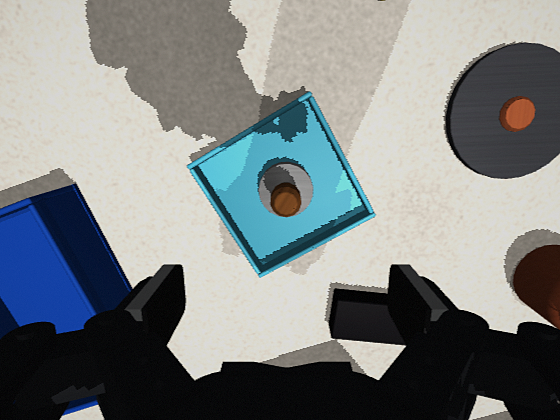

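Rammer stands upright at the tray's centre; the bare medallion is seen at (518,113). On to the ring.

>>> servo_tool(steps=[[0,0,-0.885,0,0,0,0],[0,0,-0.885,0,0,0,0],[0,0,-0.885,0,0,0,0],[0,0,-0.885,0,0,0,0],[0,0,0,-0.18,1,0,0],[0,0,0,-0.18,1,0,0],[0,0,0,-0.18,1,0,0],[0,0,0,-0.18,1,0,0],[0,0,0,-0.18,1,0,0],[0,0,0,-0.18,1,0,0]])

```text
t: 10.3
position: [0.5274, -0.1472, 0.2189]
orientation: [[-0.99, -0.143, 0.001], [-0.143, 0.99, -0.0], [-0.001, -0.0, -1.0]]
wrist_force: [1.2, -0.3, 0.2]
opening: 0.0852
grip_force: 0.0
```

```bash
python3 - <<'E'
from h import *
w=wrist('w4')
for n in('w3','w4'):
    c=np.load(n+'.npz');u=proj(c,[.525,-.153,.018]);print(n,c['p'],u)
    hsv=cv2.cvtColor(c['pixels'],cv2.COLOR_BGR2HSV);H,S,V=[hsv[...,i].astype(int) for i in range(3)]
    k=(S>90)&((H<20)|(H>170))&(cv2.circle(np.zeros(S.shape,np.uint8),tuple(int(i) for i in u),45,1,-1)>0)
    b=blob(k,tuple(float(i) for i in u));e=cv2.fitEllipse(b);print(e,ray(c,e[0],.016))
E
```

```text
w3 [ 0.51906348 -0.39245961  0.21844875] [520.43718863 110.46354183]
((516.8687133789062, 113.43135070800781), (31.78230857849121, 37.94004440307617), 47.094051361083984) [ 0.52699175 -0.15550008  0.016     ]
w4 [ 0.52735864 -0.147233    0.21887386] [280.8094611  184.95353385]
((279.1607360839844, 186.44984436035156), (30.915498733520508, 31.204835891723633), 172.30470275878906) [ 0.52717737 -0.15445109  0.016     ]
```

>>> servo_tool(steps=[[0,0,0,-0.18,1,0,0],[0,0,0,-0.18,1,0,0],[0,0,0,-0.18,1,0,0],[0,0,0,-0.18,1,0,0],[0,0,0,-0.18,1,0,0],[0,0,0,-0.18,1,0,0],[0,0,0,-0.18,1,0,0],[0,0,0,-0.18,1,0,0],[0,0,0,-0.18,1,0,0],[0,0,0,-0.18,1,0,0]])

```text
t: 11.35
position: [0.5415, 0.2591, 0.2189]
orientation: [[-0.99, -0.143, 0.0], [-0.143, 0.99, 0.0], [-0.0, 0.0, -1.0]]
wrist_force: [0.9, -0.8, 1.4]
opening: 0.0852
grip_force: 0.0
```

>>> servo_tool(steps=[[0,-0.8,0,0,0,0,0],[0,-0.8,0,0,0,0,0],[0,-0.8,0,0,0,0,0],[0,-0.8,0,0,0,0,0],[0,-0.8,0,0,0,0,0],[0,0,0,0,0,0,0],[0,0,0,0,0,0,0],[0,0,0,0,0,0,0],[0,0,0,0,0,0,0],[0,0,0,0,0,0,0]])

```text
t: 12.35
position: [0.5425, 0.2576, 0.2191]
orientation: [[-0.84, -0.143, 0.524], [-0.121, 0.99, 0.075], [-0.529, 0.0, -0.848]]
wrist_force: [0.2, -0.1, -0.1]
opening: 0.0854
grip_force: 0.0
```

```bash
python3 - <<'E'
from h import *
c=wrist('w5');print(c['p'],c['q'].round(1))
E
```

```text
[0.54254356 0.25759549 0.21912389] [ 31.  -18.4 -19.4  59.1 -11.8  19.6]
```

View pics/w5.png

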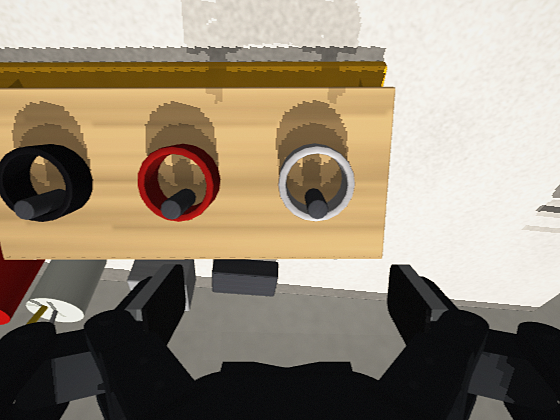

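View is square to the board: alu ring's upper rim is centred near (317,183), red at (179,183), pegs visible within.

```bash
python3 - <<'E'
from h import *
c=np.load('w5.npz');t=np.load('top.npz');R=c['world_from_camera'][:3,:3]
hsv=cv2.cvtColor(c['pixels'],cv2.COLOR_BGR2HSV);H,S,V=[hsv[...,i].astype(int) for i in range(3)]
m=(S<60)&(V>100)&(cv2.circle(np.zeros(S.shape,np.uint8),(317,183),44,1,-1)>0)
b=blob(m,(284.,183.));ea=cv2.fitEllipse(cv2.convexHull(b));print(ea)
m=((H<8)|(H>172))&(S>110)&(cv2.circle(np.zeros(S.shape,np.uint8),(179,183),46,1,-1)>0)
b=blob(m,(145.,183.));er=cv2.fitEllipse(cv2.convexHull(b));print(er)
P=lambda c:c['camera_matrix']@np.linalg.inv(c['world_from_camera'])[:3]
n=np.array([-.525,-.076,.848]);o=c['p'];T=np.c_[[-.84,-.121,-.529],[-.143,.99,0],[.524,.075,-.848]].T if 0 else None
A=np.array([[-.84,-.143,.524],[-.121,.99,.075],[-.529,0,-.848]])
for e,u in((ea,(140.5,177.8)),(er,(190.3,171.7))):
    X=cv2.triangulatePoints(P(c),P(t),np.array(e[0]),np.array(u))[:,0];X=X[:3]/X[3]
    print('tri upper',X,'reproj',proj(c,X)-e[0],'lower',X-.03*n,'in tool',A.T@(X-o))
    # plane through estimated board
    K=c['camera_matrix'];d=R@np.linalg.solve(K,[*e[0],1]);co=c['world_from_camera'][:3,3]
    for L in([.62,.1805,.085],):
        L=np.array(L);Y=co+d*(n@(L+.03*n-co))/(n@d);print('plane upper',Y,'in tool',A.T@(Y-o))
E
```

```text
((316.16339111328125, 183.2999267578125), (74.0577163696289, 76.43338012695312), 65.70211791992188)
((178.26519775390625, 181.7117462158203), (77.20577239990234, 82.0391616821289), 84.84300231933594)
tri upper [0.59383069 0.28937577 0.09803535] reproj [-1.05108557 -0.47813612] lower [0.60958069 0.29165577 0.07259535] in tool [0.01712924 0.02412842 0.13194106]
plane upper [0.58508928 0.28777671 0.10839629] in tool [0.01918457 0.02379538 0.11845456]
tri upper [0.60901951 0.17935854 0.09916447] reproj [1.44831854 1.32849114] lower [0.62476951 0.18163854 0.07372447] in tool [ 0.01708541 -0.08696063  0.13069122]
plane upper [0.5995266  0.18082758 0.10774942] in tool [ 0.02034026 -0.08414881  0.11854707]
```

>>> servo_tool(steps=[[0,0,0,0.16,0.2,0,0],[0,0,0,0.16,0.2,0,0],[0,0,0,0.16,0.2,0.3,0],[0,0,0,0,0,0.6,0],[0,0,0,0,0,0.6,0],[0,0,0,0,0,0.4,0],[0,0,0,0,0,0,0],[0,0,0,0,0,0,0],[0,0,0,0,0,0,0],[0,0,0,0,0,0,0]])

```text
t: 13.4
position: [0.562, 0.285, 0.1453]
orientation: [[-0.839, -0.143, 0.526], [-0.121, 0.99, 0.077], [-0.531, 0.001, -0.847]]
wrist_force: [0.1, 0.1, 0.0]
opening: 0.0855
grip_force: 0.0
```

```bash
python3 - <<'E'
from h import *
c=wrist('w6');n=np.array([-.525,-.076,.848]);co=c['world_from_camera'][:3,3];o=c['p']
A=np.array([[-.84,-.143,.524],[-.121,.99,.075],[-.529,0,-.848]])
u=proj(c,o+A@[0,0,.042]);print(o,u)
hsv=cv2.cvtColor(c['pixels'],cv2.COLOR_BGR2HSV);H,S,V=[hsv[...,i].astype(int) for i in range(3)]
m=(S<60)&(V>100)&(cv2.circle(np.zeros(S.shape,np.uint8),tuple(int(i) for i in u),62,1,-1)>0)
cs,_=cv2.findContours(m.astype(np.uint8),cv2.RETR_EXTERNAL,cv2.CHAIN_APPROX_NONE);b=max(cs,key=len)
e=cv2.fitEllipse(cv2.convexHull(b));print(e)
d=c['world_from_camera'][:3,:3]@np.linalg.solve(c['camera_matrix'],[*e[0],1])
for k in(.034,.042,.050):
    s=(k+.144)/(A[:,2]@d); print(k,A.T@(co+d*s-o))
E
```

```text
[0.56200526 0.28496115 0.14531187] [285.49557113 239.48417022]
((284.51007080078125, 239.2230682373047), (95.47413635253906, 101.65113830566406), 90.57774353027344)
0.034 [ 0.00291679 -0.0005699   0.03426525]
0.042 [ 2.67701137e-05 -6.01786138e-04  4.22652487e-02]
0.05 [-0.00286325 -0.00063367  0.05026525]
```

View pics/w6.png

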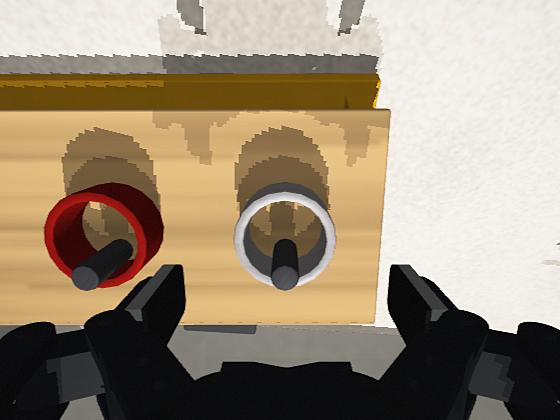

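Ring is centred between the fingers at (285,239); go straight in.

>>> servo_tool(steps=[[0,0,0,0,0,0.3,0],[0,0,0,0,0,0.4,0],[0,0,0,0,0,0.35,0],[0,0,0,0,0,0.25,0],[0,0,0,0,0,0.15,0],[0,0,0,0,0,0.1,0],[0,0,0,0,0,0.1,0],[0,0,0,0,0,0,0],[0,0,0,0,0,0,0],[0,0,0,0,0,0,0]])

```text
t: 14.45
position: [0.5966, 0.2897, 0.0886]
orientation: [[-0.839, -0.143, 0.525], [-0.121, 0.99, 0.076], [-0.53, 0.0, -0.848]]
wrist_force: [0.4, -1.1, -0.2]
opening: 0.0856
grip_force: 0.0
```

>>> servo_tool(steps=[[0,0,0,0,0,0,1],[0,0,0,0,0,0,1],[0,0,0,0,0,0,1],[0,0,0,0,0,0,1],[0,0,0,0,0,0,1],[0,0,0,0,0,0,1],[0,0,0,0,0,0,1],[0,0,0,0,0,0,1],[0,0,0,0,0,0,1],[0,0,0,0,0,0,1]], squeeze=40)

```text
t: 15.45
position: [0.5963, 0.2896, 0.0888]
orientation: [[-0.839, -0.143, 0.525], [-0.121, 0.99, 0.076], [-0.53, 0.0, -0.848]]
wrist_force: [-7.7, -2.4, 5.8]
opening: 0.0592
grip_force: 41.1
```

Gripped. Ease off the peg along its axis with a slight up-slope relief.

>>> servo_tool(steps=[[0,0,0,0,0,-0.05,1],[0,0,0,-0.04,0,-0.05,1],[0,0,0,-0.04,0,-0.1,1],[0,0,0,0,0,-0.15,1],[0,0,0,0,0,-0.25,1],[0,0,0,0,0,-0.3,1],[0,0,0,0,0,-0.3,1],[0,0,0,0,0,-0.3,1],[0,0,0,0,0,-0.3,1],[0,0,0,0,0,-0.2,1]])

```text
t: 16.45
position: [0.5569, 0.284, 0.1593]
orientation: [[-0.839, -0.143, 0.525], [-0.121, 0.99, 0.077], [-0.531, 0.001, -0.847]]
wrist_force: [0.0, 0.7, -0.9]
opening: 0.0591
grip_force: 43.3
```

```bash
python3 - <<'E'
from h import *
c=wrist('w7');print(c['p'],c['q'].round(1))
E
```

```text
[0.55692044 0.28404255 0.15930719] [ 32.8 -14.6 -23.   51.9 -12.7  21.2]
```

View pics/w7.png

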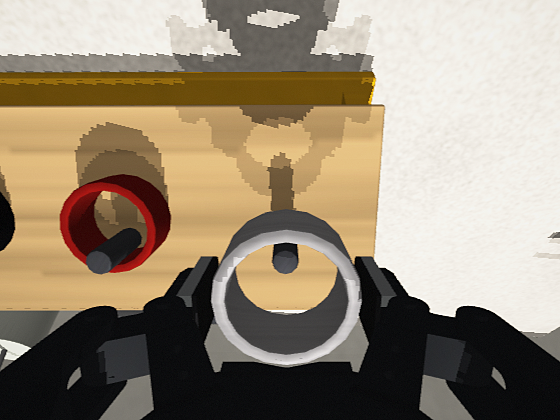

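The ring is off the peg in the fingers, rim centred near (286,297); red and black hang undisturbed.

```bash
cat > rim.py <<'E'
from h import *
def rim(name):
    c=np.load(name+'.npz');g=cv2.cvtColor(c['pixels'],cv2.COLOR_BGR2GRAY);hsv=cv2.cvtColor(c['pixels'],cv2.COLOR_BGR2HSV)
    m=(g>150)&(hsv[...,1]<45);m[:220]=0
    _,l,s,_=cv2.connectedComponentsWithStats(m.astype(np.uint8));
    row=l[297];ids=[i for i in np.unique(l) if i and s[i,0]<232 and s[i,0]+s[i,2]>340];print(s[ids].tolist())
    ys,xs=np.nonzero(np.isin(l,ids));h=cv2.convexHull(np.c_[xs,ys].astype(np.int32));e=cv2.fitEllipse(h);print(e)
    Tt=np.array([[.001,-.965,-.263,.068],[1,.001,-.001,0],[.001,-.263,.965,-.144]])
    d=Tt[:,:3]@np.linalg.solve(c['camera_matrix'],[*e[0],1])
    for k in(-.016,-.02,-.024):print(k,Tt[:,3]+d*(k+.144)/d[2])
    depth=c['camera_matrix'][0,0]*.06/max(e[1]);print('k',(depth-.157)/.965)
E
python3 -c "from rim import *;rim('w7')"
```

```text
[[212, 233, 149, 132, 4358]]
((286.415283203125, 298.6783447265625), (131.2468719482422, 149.2615509033203), 87.65876770019531)
-0.016 [-4.4333144e-03  6.5656973e-05 -1.6000000e-02]
-0.02 [-2.16977333e-03  6.36051926e-05 -2.00000000e-02]
-0.024 [ 9.37677464e-05  6.15534122e-05 -2.40000000e-02]
k -0.021349316577338708
```

>>> servo_tool(steps=[[0,0.8,0,0,0,-0.3,1],[0,0.8,0,0,0,-0.3,1],[0,0.8,0,0,0,-0.3,1],[0,0.8,0,0,0,-0.3,1],[0,0.8,0,0,0,-0.3,1],[0,0,0,0.05,-0.3,0,1],[0,0,0,0.1,-0.6,0,1],[0,0,0,0.14,-0.8,0,1],[0,0,0,0.14,-0.8,0,1],[0,0,0,0.14,-0.8,0,1]])

```text
t: 17.5
position: [0.5337, 0.1456, 0.2133]
orientation: [[-0.99, -0.143, 0.002], [-0.143, 0.99, -0.0], [-0.002, -0.001, -1.0]]
wrist_force: [0.9, 0.6, 0.2]
opening: 0.0592
grip_force: 43.4
```

>>> servo_tool(steps=[[0,0,0,0.16,-0.9,0,1],[0,0,0,0.16,-0.9,0,1],[0,0,0,0.16,-0.9,0,1],[0,0,0,0.16,-0.9,0,1],[0,0,0,0.16,-0.9,0,1],[0,0,0,0.16,-0.9,0,1],[0,0,0,0.12,-0.7,0,1],[0,0,0,0.08,-0.5,0,1],[0,0,0,0,0,0,1],[0,0,0,0,0,0,1]])

```text
t: 18.5
position: [0.5256, -0.1208, 0.2135]
orientation: [[-0.99, -0.142, 0.001], [-0.142, 0.99, -0.0], [-0.001, -0.0, -1.0]]
wrist_force: [0.7, 0.3, -0.4]
opening: 0.0593
grip_force: 43.4
```

```bash
python3 - <<'E'
from h import *
c=wrist('w8');print(c['p'])
E
python3 -c "from rim import *;rim('w8')"
```

```text
[ 0.52556274 -0.12084441  0.21348168]
[[213, 303, 156, 69, 3246]]
((290.6211853027344, 319.3872985839844), (101.58000946044922, 170.18716430664062), 113.34854125976562)
-0.016 [-0.01429452  0.00187432 -0.016     ]
-0.02 [-0.01172281  0.00181574 -0.02      ]
-0.024 [-0.00915111  0.00175717 -0.024     ]
k -0.03872859722105648
```

>>> servo_tool(steps=[[0,0,0,0.05,-0.42,0.1,1],[0,0,0,0.055,-0.42,0.2,1],[0,0,0,0,0,0.6,1],[0,0,0,0,0,0.8,1],[0,0,0,0,0,0.8,1],[0,0,0,0,0,0.6,1],[0,0,0,0,0,0.5,1],[0,0,0,0,0,0.3,1],[0,0,0,0,0,0.1,1],[0,0,0,0,0,0,1]])

```text
t: 19.55
position: [0.5267, -0.1545, 0.0535]
orientation: [[-0.99, -0.143, -0.0], [-0.143, 0.99, 0.0], [0.0, 0.0, -1.0]]
wrist_force: [-0.4, -0.2, -0.4]
opening: 0.0596
grip_force: 43.4
```

```bash
python3 - <<'E'
from h import *
c=wrist('w9');print(c['p'])
print('plate centre',proj(c,[.5272,-.1545,.012]),'med top',proj(c,[.5272,-.1545,.018]))
E
```

```text
[ 0.52673265 -0.15446231  0.05348398]
plate centre [285.57649589 241.95367069] med top [285.55634963 245.64736371]
```

View pics/w9.png

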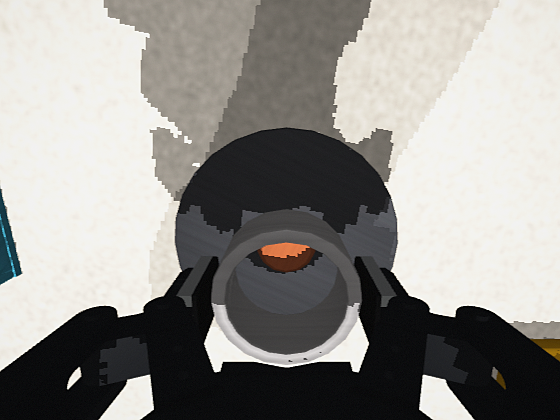

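Ring (centre column 286) sits concentric above the plate (175–397) and medallion (286). Lower gently.

>>> servo_tool(steps=[[0,0,0,0,0,0.15,1],[0,0,0,0,0,0.2,1],[0,0,0,0,0,0.15,1],[0,0,0,0,0,0.1,1],[0,0,0,0,0,0.05,1],[0,0,0,0,0,0.04,1],[0,0,0,0,0,0.03,1],[0,0,0,0,0,0,1],[0,0,0,0,0,0,1],[0,0,0,0,0,0,1]])

```text
t: 20.6
position: [0.5269, -0.1546, 0.025]
orientation: [[-0.99, -0.143, 0.0], [-0.143, 0.99, -0.0], [-0.0, -0.0, -1.0]]
wrist_force: [-0.9, -0.2, -1.1]
opening: 0.0594
grip_force: 43.4
```

>>> servo_tool(steps=[[0,0,0,0,0,0.025,1],[0,0,0,0,0,0.025,1],[0,0,0,0,0,0.025,1],[0,0,0,0,0,0,1],[0,0,0,0,0,0,1],[0,0,0,0,0,0,1],[0,0,0,0,0,0,1],[0,0,0,0,0,0,1],[0,0,0,0,0,0,1],[0,0,0,0,0,0,1]])

```text
t: 21.6
position: [0.5268, -0.1546, 0.0218]
orientation: [[-0.99, -0.143, 0.0], [-0.143, 0.99, 0.0], [-0.0, 0.0, -1.0]]
wrist_force: [-0.2, -0.0, -0.7]
opening: 0.0593
grip_force: 43.4
```

>>> servo_tool(steps=[[0,0,0,0,0,0.025,1],[0,0,0,0,0,0.025,1],[0,0,0,0,0,0,1],[0,0,0,0,0,0,1],[0,0,0,0,0,0,1],[0,0,0,0,0,0,1],[0,0,0,0,0,0,1],[0,0,0,0,0,0,1],[0,0,0,0,0,0,1],[0,0,0,0,0,0,1]])

```text
t: 22.6
position: [0.5268, -0.1546, 0.0198]
orientation: [[-0.99, -0.143, 0.0], [-0.143, 0.99, -0.0], [-0.0, -0.0, -1.0]]
wrist_force: [0.0, 0.4, -0.4]
opening: 0.0591
grip_force: 43.4
```

>>> servo_tool(steps=[[0,0,0,0,0,0.025,1],[0,0,0,0,0,0,1],[0,0,0,0,0,0.025,1],[0,0,0,0,0,0,1],[0,0,0,0,0,0,1],[0,0,0,0,0,0,1],[0,0,0,0,0,0,1],[0,0,0,0,0,0,1],[0,0,0,0,0,0,1],[0,0,0,0,0,0,1]])

```text
t: 23.6
position: [0.5268, -0.1546, 0.018]
orientation: [[-0.99, -0.143, 0.0], [-0.143, 0.99, -0.0], [-0.0, -0.0, -1.0]]
wrist_force: [-3.6, 0.9, 5.6]
opening: 0.0592
grip_force: 43.9
```

Contact at the plate's height; release and rise.

>>> servo_tool(steps=[[0,0,0,0,0,-0.01,0.3],[0,0,0,0,0,0,0],[0,0,0,0,0,0,0],[0,0,0,0,0,0,0],[0,0,0,0,0,0,0],[0,0,0,0,0,0,0],[0,0,0,0,0,0,0],[0,0,0,0,0,-0.2,0],[0,0,0,0,0,-0.5,0],[0,0,0,0,0,-0.8,0]])

```text
t: 24.6
position: [0.5257, -0.1542, 0.0777]
orientation: [[-0.99, -0.143, -0.003], [-0.143, 0.99, 0.001], [0.003, 0.001, -1.0]]
wrist_force: [0.6, -0.6, -1.0]
opening: 0.0854
grip_force: 0.0
```

>>> servo_tool(steps=[[0,0,0,0,0,-1,0],[0,0,0,0,0,-1,0],[0,0,0,0,0,-1,0],[0,0,0,0,0,-0.6,0],[0,0,0,0,0,0,0],[0,0,0,0,0,0,0],[0,0,0,0,0,0,0],[0,0,0,0,0,0,0],[0,0,0,0,0,0,0],[0,0,0,0,0,0,0]])

```text
t: 25.6
position: [0.5266, -0.1545, 0.2216]
orientation: [[-0.99, -0.143, -0.001], [-0.143, 0.99, 0.0], [0.001, 0.0, -1.0]]
wrist_force: [-0.8, 0.5, -0.2]
opening: 0.0853
grip_force: 0.0
```

```bash
python3 - <<'E'
from h import *
c=wrist('w10');print(c['p'])
for z in(.012,.018,.042):print(z,proj(c,[.5272,-.1545,z]))
E
```

```text
[ 0.52657985 -0.1545128   0.22162549]
0.012 [285.84342469 187.21800046]
0.018 [285.83866246 188.31112774]
0.042 [285.8179409  193.06757075]
```

View pics/w10.png

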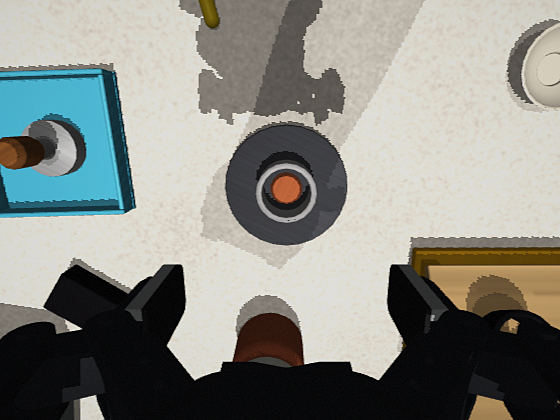

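The ring lies flat around the medallion, its rim at (286,192) against an expected (286,193). The rammer is upright in the tray and the fingers are clear.

```bash
python3 -c "
from bench import finish_job
print(finish_job())"
```

```text
the job is handed in; nothing more can be done
None
```

I handed the job in at about 26 s. The rammer stands upright in the light-blue tray and the aluminium ring lies flat on the plate around the medallion. In the last picture the ring is about 1 px off its expected centre; the judge's result was not shown.

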